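# Start the vent on the bun warmer

### The arm

A 6-joint arm with a two-finger parallel gripper is mounted at the origin on the work surface. World frame = base frame: x ahead of the robot, y to its left, z up, the work surface at z = 0. Lengths are in mm, angles in degrees, forces in N, time in s.
With the tool pointing down it reaches from about 300 to 850 mm from the base axis. Payload 4.2 kg.
Tool frame: the origin (TCP) lies at the very end of the fingers, on their centre line; the grasp point (between the pads) lies 19 mm behind it (env.grip_point_offset is the distance from the TCP to the grasp point, in mm); z points along the fingers, y is the line along which they close (so a half turn about z gives the same grasp; the last joint's range is limited). The gripper opens to 91 mm and grips with 3 to 60 N. Pads are 32 mm wide; open, the fingers measure 118 mm over their backs; the gripper's body (76 mm by 178 mm) begins 60 mm behind the grasp point.
Start: joints at [66.692, 18.312, 89.639, -0, 72.044, -1.146], TCP at [216.909, 532.535, 213.976] pointing down, gripper open.
Joint ranges: [-177.97, 177.97], [-48.28, 115.42], [12.27, 149.76], [-77.06, 257.06], [2.81, 150.46], [-146.56, 146.56]. Speed limits (degrees/s): [147.25, 147.25, 180, 180, 180, 180].

### API

Orientations are given as [roll, pitch, yaw] about the fixed x, y, z axes, in that order (R = Rz(yaw) Ry(pitch) Rx(roll)).
In Python, from workcell import env gives the robot as it stands. The module is installed in compiled form; this text tells all that it offers.
- The arm moves only by the tool arm_command, never from a script. Its argument "rows" is a list of rows, each an object with "delta_pos": the shift along the tool's x, y, z in mm, a list of three; "roll": the turn about the tool's z in units of 5 degrees (1.0 is 5 degrees); "jaw": the opening in per cent of the stroke, from 0 (shut) to 100 (fully open). A call has 1 to 20 rows; each row is the pose to reach, as a shift and turn from the pose commanded when the call began, along the tool's axes at that moment; what a row does not reach only later rows make up. A row lasts 1/12 s, in which the tool goes at most 41.7 mm and 7.16 degrees, less where a joint would pass 70% of its speed; a pose out of reach is approached as far as the arm can. A call with a gripper value outside its range is refused whole. The fingers move at their own pace and stop on an object; "squeeze" is the grip in N (left out, the last holds). Time passes only in rows, so rows that repeat a pose let the fingers close. It gives the time, the measured TCP pose, the force, the opening and the grip force at its end, in the units of the state.
- env.state(): the state, without advancing time (a new reading comes with each control period).
- env.grab_frame(name): name is "side" or "top" or "wrist"; returns a dict with "img" (384x512x3 uint8, blue, green, red), "z_map" (384x512 float32, mm along the optical axis (not along the pixel's ray), 0 where there is no reading), "fov_y" (degrees; the focal length in pixels is half the picture's height over the tangent of half this angle, whatever the lens; pixels are square), "cx", "cy" (the principal point, pixels), "R" (3x3) and "t" (3): a world point X has camera coordinates R X + t; the wrist camera has in their place "T_tool_cam" (4x4, takes a point from camera to tool coordinates, whose origin is the TCP and whose axes are the flange's). Camera axes: x right, y down, z forward; pixel columns grow to the right and rows downward; lengths in mm; the calibration is good to about 2 mm. The wrist camera is an equidistant fisheye: a pixel r from the principal point sees the ray r / f radians off the axis. A picture is of the moment at which its call begins: read the wrist's pose just before it.
- env.job_done(): hands the job in; it is judged then, once.
The state is a dict: "time_s": time; "qpos": joint angles; "qvel": joint speeds; "effort": joint torques, N m; "ee_pos": TCP position; "ee_rot": TCP orientation; "force": force on the tool from outside, world axes, zero at the start; "torque": the same for the moment, N m; "gripper_width": finger opening in mm; "gripper_force": force on a finger pad.
Only numpy, scipy, OpenCV 4.12 (cv2) and the standard library are available. Lean on these libraries where they do the work, as an engineer would, in place of code of your own. Each camera call takes 0.05 s, during which the arm holds its last target. There are 200 camera calls.

### The job

Start a vent on the bun warmer: wind the white timer's black key clockwise, in as many partial turns as it takes, until it is fully wound and stops. Then lift the warmer's lid by its black handle until the lid's yellow pointer is level with the red clip on the arc, and keep holding it there: the lid falls shut when let go, so finish with the fingers still holding it. Do not shift the red clip or disturb the bottles, shaker, turner, cup and bowl on the counter.

Things in the scene. Friction and masses are not known exactly. Their poses are not given: they have to be found in the camera images.
- key (a joint): How far the timer's key is wound, rad: 0 run down, 3.0 fully wound, where it meets a hard stop. It starts partly wound, at 0.2 to 0.9. It grows as the key turns clockwise seen from above, about a vertical axis. A spring and friction resist with up to 0.08 N m; the key stays where it is let go (it does not run back).
- key_grip (a point): Centre of the timer key's grip, 87 mm above the counter, on the key's axis. The grip is an upright black blade 40 mm long, 12 mm thick, 34 mm high; it reaches 15 mm above this point, and a stub 26 mm wide lies 18 mm and more below this point. x runs along the blade, y across its thickness, z up; it turns with the key.
- timer: White wind-up timer fixed to the counter, 100 x 100 mm, 57 mm high, with a grey dial on top; the key stands at its middle. When fully wound the white line on the key points at the green mark on the dial. Origin at the centre of its underside.
- lid (a joint): Opening angle of the warmer's lid, rad: 0 closed (level), grows as the far edge is lifted; hard stop at 1.15. It swings freely and falls shut from any angle.
- lid_hinge (a point): Middle of the lid's hinge line, on the side of the warmer near the robot, 156 mm above the counter. Turns with the lid: x points from the hinge along the lid to its free (far) edge, y runs along the hinge line, z is the lid's upper normal. With the lid closed x is level and z is up.
- lid_grip (a point): Centre of the lid's black bar handle, 155 mm along x from lid_hinge and 38 mm along the lid's normal z. The bar is 14 mm thick (along the lid's x), 110 mm long (along y), 24 mm high (along z), on two feet at its ends; the lid's top is 33 mm under this point. Same axes as lid_hinge. Lid: aluminium, 200 x 226 x 10 mm, 0.4 to 0.8 kg.
- lid_pointer (a point): Tip of the lid's yellow pointer, at the side of the lid (+y), 190 mm from the hinge line, in the plane of the lid (z 0 of lid_hinge). Same axes as lid_hinge.
- clip_mark (a point): The red clip's mark: the point where the lid's pointer tip lies when the lid is at the marked angle. The red clip (30 mm along the arc, 26 mm wide) sits on the aluminium arc of 190 mm radius about the hinge line beside the lid. x points from the hinge line out to the clip, y along the hinge line.
- clip (a joint): Angle of the red clip on its arc, rad, measured as joint lid is: the lid is at the mark when joint lid equals this. Between 0.4 and 0.72; stiff, it stays where it is unless pushed.
- warmer: Stainless bun warmer fixed to the counter, 220 (x) x 240 (y) x 150 mm high, origin at the centre of its underside, x from hinge side to far side. The aluminium arc stands at its +y side, 140 mm from its middle, and reaches 325 mm above the counter.
- mayo: Bystander: cream squeeze bottle, 58 mm across, 185 mm tall, standing; origin at the centre of its underside.
- sauce: Bystander: orange squeeze bottle, 58 mm across, 185 mm tall, standing; origin at the centre of its underside.
- shaker: Bystander: steel spice shaker, 70 mm across, 108 mm tall; origin at the centre of its underside.
- turner: Bystander: turner 270 mm long lying on the counter along its x; origin at its underside.
- cup: Bystander: steel cup, 76 mm across, 75 mm tall; origin at the centre of its underside.
- bowl: Bystander: white bowl, 130 mm across, 55 mm tall; origin at the centre of its underside.
There are look-alikes about, which are no part of the job. What is shaped like the timer but orange is not meant.

How it is judged:
By the outcome, as a careful person would: the job done as asked, in the order asked, and still so for the second after the job is handed in, while the arm keeps its last pose, push and grip.
It also fails if it takes over 70 s, if anything falls off the work surface, if the arm or the gripper's body presses on something with over 40 N, if the wrist force passes 120 N, or if a joint passes its speed limit or range.

## Working session

There is one attempt and no reset: what is moved stays moved. The work goes in short steps, Python scripts to look and compute and a tool call to move; the robot and the scene stay as the last step left them, time stands still between calls to the robot, and variables do not carry over. Pictures are saved under pics/ and viewed, at most 10 in all, crops included, and the job is handed in when it is done.

Besides the shell and the picture viewer there is one more tool, called after ">>>" as name(argument=value, ...), one argument or row to a line, values as JSON. arm_command: Moves the arm, as the interface text tells. Its arguments: {"type":"object","properties":{"rows":{"type":"array"},"squeeze":{"type":"number"}},"required":["rows"]}

```bash
mkdir -p pics
cat > h.py <<'E'
import numpy as np, cv2
from workcell import env
def grab(n):
    f=env.grab_frame(n); f['f']=f['img'].shape[0]/2/np.tan(np.radians(f['fov_y']/2)); return f
def pts(f):  # world points map for fixed cameras
    z=f['z_map']; v,u=np.indices(z.shape)
    P=np.stack([(u-f['cx'])/f['f']*z,(v-f['cy'])/f['f']*z,z],-1)
    W=(P-np.array(f['t']))@np.array(f['R']); W[z==0]=np.nan; return W
E
python3 - <<'E'
from h import *
a=grab('top');b=grab('side');np.savez('f0.npz',ta=pts(a),sa=pts(b),ti=a['img'],si=b['img'])
for n,f in(('top',a),('side',b)):
    cv2.imwrite(f'pics/{n}0.png',cv2.resize(f['img'],(800,600),interpolation=cv2.INTER_CUBIC)); print(n,f['f'],f['cx'],f['cy'],np.round(f['R'],3).tolist(),np.round(f['t'],1))
s=env.state();print(s)
E
```

```text
top 356.7168806673176 258.10323357861984 192.7457586591421 [[-0.026, -1.0, 0.001], [-0.975, 0.025, -0.221], [0.221, -0.007, -0.975]] [  16.9  559.2 1338.4]
side 479.81345984930925 252.3125275827302 196.35920653096784 [[0.869, -0.494, 0.015], [-0.238, -0.445, -0.863], [0.433, 0.747, -0.504]] [-468.2  244.4 1706.9]
{'time_s': 0.1, 'qpos': array([ 6.66926611e+01,  1.83481495e+01,  8.96964485e+01, -1.10185799e-03,
        7.20430724e+01, -1.14529224e+00]), 'qvel': array([-0.00501256, -0.11789716, -0.06391169, -0.04219041,  0.1092831 ,
        0.03765937]), 'effort': array([ 1.28975127e-03, -4.13334131e+01, -2.32508862e+01,  7.29786186e-02,
        4.21351392e-02, -3.17863726e-05]), 'ee_pos': array([216.73812218, 532.13251192, 213.22273236]), 'ee_rot': array([-1.79912326e+02, -7.04882488e-04,  1.57838293e+02]), 'force': array([-0.75431107, -0.65269019, -0.04117585]), 'torque': array([ 0.01781653, -0.0027122 ,  0.01779146]), 'gripper_force': 0.0, 'gripper_width': 91.11505918268485}
```

View pics/top0.png

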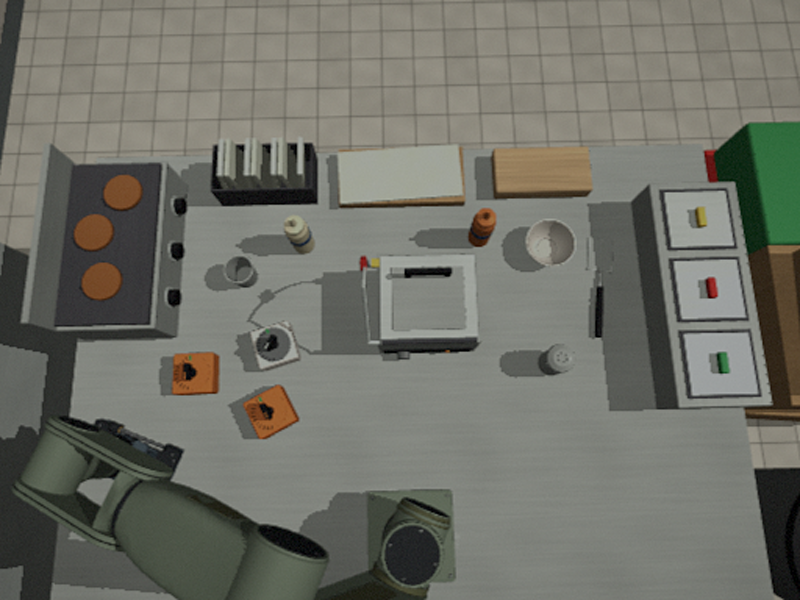

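View pics/side0.png

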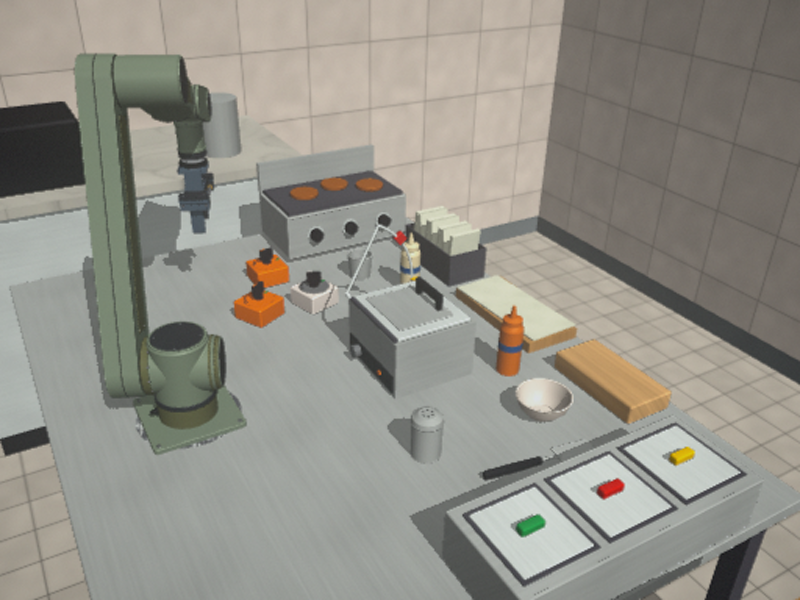

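The top view shows three timer-like boxes: white (275,345), orange (195,373) and orange (268,410). The white one is meant because the orange ones are excluded. The warmer lid is at (428,300), its handle at (428,271), the red clip at (364,263) and the yellow pointer at (376,263). Next I'll measure these and check crops.

Run:
```python
from h import *
d=np.load('f0.npz')
def report(k,name,mask,W):
    p=W[mask]; p=p[~np.isnan(p[:,0])]
    print(k,name,len(p),'med',np.round(np.median(p,0),1),'min',np.round(p.min(0)),'max',np.round(p.max(0))); return p
for k in 'ts':
    I=d[k+'i'];W=d[k+'a'];H=cv2.cvtColor(I,cv2.COLOR_BGR2HSV);h,s,v=[H[...,i].astype(int) for i in range(3)]
    z=W[...,2]; v_,u_=np.indices(z.shape); sx=u_/.64; sy=v_/.64
    box=lambda a,b,c,e:(sx>a)&(sx<b)&(sy>c)&(sy<e)
    T=box(240,305,310,375) if k=='t' else box(285,345,265,315)
    Hd=box(385,465,258,285) if k=='t' else box(408,450,270,315)
    C=box(350,372,250,275) if k=='t' else box(390,410,225,250)
    L=box(385,475,255,345) if k=='t' else box(345,475,275,350)
    p=report(k,'timer top',T&(abs(z-57)<5),W); 
    r=cv2.minAreaRect(p[:,:2].astype(np.float32));print(r)
    p=report(k,'key',T&(z>76)&(v<90),W);r=cv2.minAreaRect(p[:,:2].astype(np.float32));print(r)
    p=report(k,'handle',Hd&(v<70)&(z>180),W);r=cv2.minAreaRect(p[:,:2].astype(np.float32));print(r)
    report(k,'clip',C&((h<8)|(h>172))&(s>130),W)
    report(k,'yellow',(box(368,384,255,272) if k=='t' else box(330,420,200,320))&(h>20)&(h<33)&(s>120),W)
    p=report(k,'lid',L&(abs(z-161)<7),W);r=cv2.minAreaRect(p[:,:2].astype(np.float32));print(r)
a=d['ti'][190:290,100:205];b=d['ti'][155:230,220:310]
cv2.imwrite('pics/crop1.png',np.hstack([cv2.resize(a,(400,400),interpolation=cv2.INTER_CUBIC),cv2.resize(b,(400,400),interpolation=cv2.INTER_CUBIC)]))
```

```text
t timer top 507 med [459.7 323.8  57.1] min [403. 269.  52.] max [520. 383.  62.]
((460.81292724609375, 327.46875), (99.23690032958984, 97.46458435058594), 16.459625244140625)
t key 46 med [461.2 324.7 100.3] min [443. 314.  78.] max [477. 340. 109.]
((460.6072082519531, 326.4307556152344), (13.885396957397461, 39.0852165222168), 58.14622116088867)
t handle 127 med [596.  -55.  204.8] min [ 592. -106.  182.] max [606.  -2. 214.]
((598.3655395507812, -53.57316589355469), (13.521077156066895, 104.14677429199219), 0.7593589425086975)
t clip 26 med [594.5  88.3 290. ] min [582.  82. 281.] max [611.  92. 297.]
t yellow 23 med [632.9  67.8 159.9] min [626.  60. 153.] max [641.  75. 164.]
t lid 2765 med [534.7 -58.5 163.3] min [ 439. -166.  155.] max [649.  45. 168.]
((542.2381591796875, -59.57464599609375), (207.7700653076172, 208.1015167236328), 88.39716339111328)
s timer top 178 med [447.6 311.7  56.6] min [402. 262.  52.] max [514. 475.  62.]
((440.51007080078125, 369.1858215332031), (97.74559783935547, 198.1540069580078), 21.898181915283203)
s key 53 med [459.3 323.9  88.3] min [441. 306.  77.] max [474. 341. 107.]
((460.2131652832031, 324.8463134765625), (24.062042236328125, 41.144840240478516), 59.27382278442383)
s handle 106 med [595.1 -65.5 199.2] min [ 588. -112.  181.] max [607.  -3. 210.]
((597.842041015625, -57.36396408081055), (108.98995208740234, 16.313472747802734), 88.24006652832031)
s clip 40 med [596.8  82.3 278.7] min [578.  76. 261.] max [610.  95. 293.]
s yellow 7 med [634.7  73.2 159.4] min [623.  61. 155.] max [642.  81. 163.]
s lid 1608 med [526.9 -78.9 162.5] min [ 437. -182.  154.] max [654.  85. 168.]
((544.5997924804688, -47.377655029296875), (216.05361938476562, 268.3140563964844), 0.8451549410820007)
```

View pics/crop1.png

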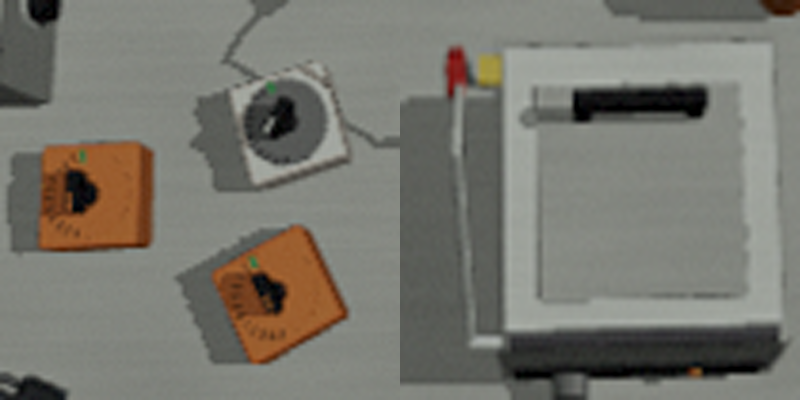

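The crop confirms the white box with the grey dial (key at crop 285,120; white line lower-left; green mark up-left). Its centre is at about (461,326). The blade lies at 148° and the green mark at about 16.5°, so roughly 131° of clockwise winding is left. Moving above it.

>>> arm_command(
  rows=[
    {"delta_pos":[-304,-99,40],"roll":2,"jaw":100},
    {"delta_pos":[-304,-99,40],"roll":2,"jaw":100},
    {"delta_pos":[-304,-99,40],"roll":2,"jaw":100},
    {"delta_pos":[-304,-99,40],"roll":2,"jaw":100},
    {"delta_pos":[-304,-99,40],"roll":2,"jaw":100},
    {"delta_pos":[-304,-99,40],"roll":2,"jaw":100},
    {"delta_pos":[-304,-99,40],"roll":2,"jaw":100},
    {"delta_pos":[-304,-99,40],"roll":2,"jaw":100},
    {"delta_pos":[-304,-99,40],"roll":2,"jaw":100},
    {"delta_pos":[-304,-99,40],"roll":2,"jaw":100},
    {"delta_pos":[-304,-99,40],"roll":2,"jaw":100},
    {"delta_pos":[-304,-99,40],"roll":2,"jaw":100},
  ],
  squeeze=25,
)

```text
time_s: 1.1
ee_pos: [460.2, 326.9, 174.0]
ee_rot: [180.0, -0.0, 147.9]
force: [0.9, 0.5, 0.3]
gripper_width: 91.3
gripper_force: 0.0
```

```bash
cat >> h.py <<'E'
from scipy.spatial.transform import Rotation as Rn
def wrist():
    s=env.state(); f=env.grab_frame('wrist'); img=f['img']; z=f['z_map']
    F=img.shape[0]/2/np.tan(np.radians(f['fov_y']/2))
    v,u=np.indices(z.shape); dx=u-f['cx']; dy=v-f['cy']; r=np.hypot(dx,dy)+1e-9; th=r/F
    P=np.stack([np.tan(th)*dx/r*z,np.tan(th)*dy/r*z,z],-1)
    T=np.array(f['T_tool_cam']); P=P@T[:3,:3].T+T[:3,3]
    W=P@Rn.from_euler('xyz',s['ee_rot'],degrees=True).as_matrix().T+s['ee_pos']; W[z==0]=np.nan
    return s,f,W
E
python3 - <<'E'
from h import *
s,f,W=wrist(); I=f['img'];z=W[...,2]
print(s['ee_pos'],s['ee_rot'],s['qpos'])
d=np.hypot(W[...,0]-461,W[...,1]-326); g=I.max(2)
for n,m in (('keytop',(d<35)&(z>96)&(z<108)&(g<90)),('top',(d<75)&(abs(z-57)<4))):
    p=W[m]; r=cv2.minAreaRect(p[:,:2].astype(np.float32)) if len(p)>5 else None; print(n,len(p),r)
    if len(p): print(p[:,2].max(),np.median(p,0))
cv2.imwrite('pics/w1.png',cv2.resize(I,(800,600)))
E
```

```text
[460.21018566 326.93996754 174.01398122] [ 1.79998292e+02 -2.56654528e-02  1.47912595e+02] [ 3.42088832e+01  1.89842801e+01  9.46460479e+01  2.63985908e-02
  6.63784284e+01 -2.37142907e+01]
keytop 505 ((461.68035888671875, 330.3075866699219), (11.99020004272461, 39.44736862182617), 61.82268524169922)
103.0739800811819 [463.63536423 329.26935188 100.83610775]
top 7316 ((461.8921203613281, 330.3814392089844), (97.12354278564453, 96.63653564453125), 16.555295944213867)
60.80905004637452 [456.62198681 334.631087    55.82979148]
```

View pics/w1.png

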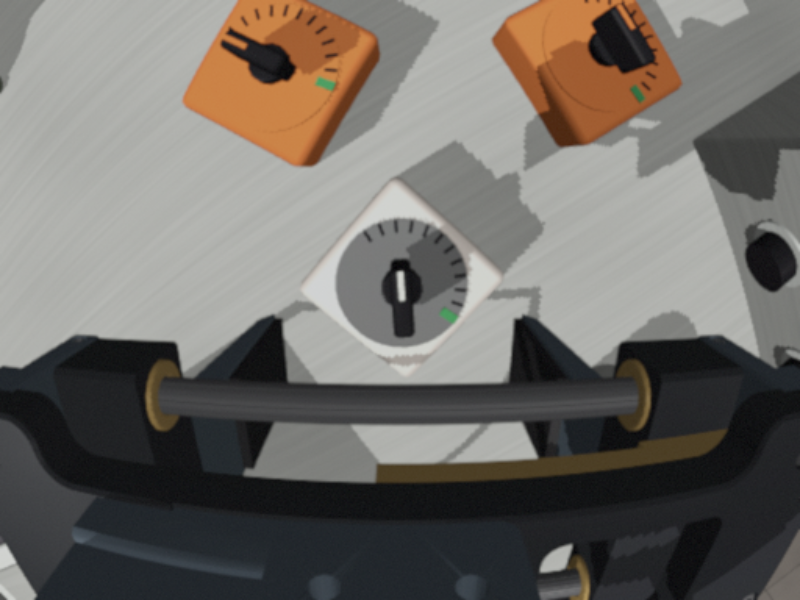

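The wrist view shows the white timer's key at (402,290), with the white line pointing up and the green mark at (448,315). The pads straddle it. Descending and closing.

>>> arm_command(
  rows=[
    {"delta_pos":[0,2,30],"roll":-0.4,"jaw":100},
    {"delta_pos":[0,2,60],"roll":-0.4,"jaw":100},
    {"delta_pos":[0,2,85],"roll":-0.4,"jaw":100},
    {"delta_pos":[0,2,100],"roll":-0.4,"jaw":100},
    {"delta_pos":[0,2,100],"roll":-0.4,"jaw":50},
    {"delta_pos":[0,2,100],"roll":-0.4,"jaw":0},
    {"delta_pos":[0,2,100],"roll":-0.4,"jaw":0},
    {"delta_pos":[0,2,100],"roll":-0.4,"jaw":0},
    {"delta_pos":[0,2,100],"roll":-0.4,"jaw":0},
    {"delta_pos":[0,2,100],"roll":-0.4,"jaw":0},
    {"delta_pos":[0,2,100],"roll":-0.4,"jaw":0},
    {"delta_pos":[0,2,100],"roll":-0.4,"jaw":0},
  ],
  squeeze=20,
)

```text
time_s: 2.15
ee_pos: [462.3, 327.9, 74.3]
ee_rot: [180.0, 0.0, 149.8]
force: [-0.2, 1.2, 0.2]
gripper_width: 40.6
gripper_force: 0.0
```

Run:
```python
from h import *
s=env.state(); print(s)
```

```text
{'time_s': 2.15, 'qpos': array([ 3.41811472e+01,  2.45955135e+01,  1.01922148e+02,  2.75933400e-03,
        5.34384892e+01, -2.56514887e+01]), 'qvel': array([-0.05749227,  0.2051335 ,  0.15633054,  0.02583042, -0.00037585,
        0.07827694]), 'effort': array([ 3.27358476e-02, -4.30425775e+01, -1.91353011e+01,  4.52300103e-02,
        6.13155565e-02,  3.61070179e-04]), 'ee_pos': array([462.34800877, 327.90595198,  74.34632713]), 'ee_rot': array([1.79959512e+02, 1.69831542e-02, 1.49830987e+02]), 'force': array([-0.18132029,  1.18947273,  0.19900976]), 'torque': array([-0.01544232,  0.01889732, -0.03509852]), 'gripper_force': 0.0, 'gripper_width': 40.59076170673351}
```

Fingers are still closing.

>>> arm_command(
  rows=[
    {"delta_pos":[0,0,0],"roll":0,"jaw":0},
    {"delta_pos":[0,0,0],"roll":0,"jaw":0},
    {"delta_pos":[0,0,0],"roll":0,"jaw":0},
    {"delta_pos":[0,0,0],"roll":0,"jaw":0},
    {"delta_pos":[0,0,0],"roll":0,"jaw":0},
    {"delta_pos":[0,0,0],"roll":0,"jaw":0},
    {"delta_pos":[0,0,0],"roll":0,"jaw":0},
    {"delta_pos":[0,0,0],"roll":0,"jaw":0},
  ],
)

```text
time_s: 2.82
ee_pos: [462.5, 328.2, 74.0]
ee_rot: [179.9, 0.0, 149.8]
force: [1.0, 1.2, -1.4]
gripper_width: 12.0
gripper_force: 20.0
```

Run:
```python
from h import *
s=env.state(); print(s)
```

```text
{'time_s': 2.8167, 'qpos': array([ 3.41947793e+01,  2.46372480e+01,  1.01916958e+02,  1.59035232e-02,
        5.33879111e+01, -2.56546554e+01]), 'qvel': array([ 0.03852295,  0.04303863,  0.06620872,  0.02643033,  0.03604699,
       -0.03788573]), 'effort': array([-5.11075370e-01, -4.36466861e+01, -1.82753026e+01, -1.85547061e-01,
        7.44123347e-01,  2.78674148e-02]), 'ee_pos': array([462.4857452 , 328.23727168,  73.9627125 ]), 'ee_rot': array([1.79942294e+02, 1.35437033e-02, 1.49839950e+02]), 'force': array([ 1.03013687,  1.18772528, -1.38434702]), 'torque': array([ 0.34217472, -0.18470207,  0.07358554]), 'gripper_force': 19.992341995239258, 'gripper_width': 11.961608417261214}
```

>>> arm_command(
  rows=[
    {"delta_pos":[0,0,0],"roll":1.2,"jaw":0},
    {"delta_pos":[0,0,0],"roll":2.4,"jaw":0},
    {"delta_pos":[0,0,0],"roll":3.6,"jaw":0},
    {"delta_pos":[0,0,0],"roll":4.8,"jaw":0},
    {"delta_pos":[0,0,0],"roll":6,"jaw":0},
    {"delta_pos":[0,0,0],"roll":7.2,"jaw":0},
    {"delta_pos":[0,0,0],"roll":8.4,"jaw":0},
    {"delta_pos":[0,0,0],"roll":9.6,"jaw":0},
    {"delta_pos":[0,0,0],"roll":10.8,"jaw":0},
    {"delta_pos":[0,0,0],"roll":12,"jaw":0},
    {"delta_pos":[0,0,0],"roll":13.2,"jaw":0},
    {"delta_pos":[0,0,0],"roll":14.4,"jaw":0},
    {"delta_pos":[0,0,0],"roll":15.6,"jaw":0},
    {"delta_pos":[0,0,0],"roll":16.8,"jaw":0},
    {"delta_pos":[0,0,0],"roll":18,"jaw":0},
    {"delta_pos":[0,0,0],"roll":19.2,"jaw":0},
    {"delta_pos":[0,0,0],"roll":20.4,"jaw":0},
    {"delta_pos":[0,0,0],"roll":21.6,"jaw":0},
    {"delta_pos":[0,0,0],"roll":22.8,"jaw":0},
    {"delta_pos":[0,0,0],"roll":23.4,"jaw":0},
  ],
)

```text
time_s: 4.48
ee_pos: [461.1, 328.2, 73.9]
ee_rot: [-179.9, 0.1, 32.6]
force: [-1.8, 2.2, 1.4]
gripper_width: 11.8
gripper_force: 20.0
```

Run:
```python
from h import *
s=env.state(); print(s['qpos'],s['torque'],s['force'],s['effort'],s['gripper_width'],s['ee_rot'])
```

```text
[ 34.22508754  24.61274963 101.96496017   0.10496023  53.50205539
  91.58711506] [0.41951977 0.43419414 0.04233733] [-1.76924793  2.17950788  1.41285653] [ -1.96917459 -42.69779921 -19.17531967  -0.78221954  -0.13221863
  -0.093422  ] 11.794098533203037 [-1.79917955e+02  8.21150118e-02  3.25755428e+01]
```

>>> arm_command(
  rows=[
    {"delta_pos":[0,0,0],"roll":0.6,"jaw":0},
    {"delta_pos":[0,0,0],"roll":1.2,"jaw":0},
    {"delta_pos":[0,0,0],"roll":1.8,"jaw":0},
    {"delta_pos":[0,0,0],"roll":2.4,"jaw":0},
    {"delta_pos":[0,0,0],"roll":2.8,"jaw":0},
    {"delta_pos":[0,0,0],"roll":3.2,"jaw":0},
    {"delta_pos":[0,0,0],"roll":3.2,"jaw":0},
  ],
)

```text
time_s: 5.07
ee_pos: [460.6, 328.0, 74.0]
ee_rot: [-180.0, 0.2, 16.9]
force: [-4.0, 4.3, 1.4]
gripper_width: 15.6
gripper_force: 22.1
```

Run:
```python
from h import *
s=env.state(); print(s['qpos'],s['torque'],s['force'],s['effort'],s['gripper_width'],s['ee_rot'])
```

```text
[3.42526724e+01 2.45993603e+01 1.01982965e+02 7.57412230e-02
 5.35579159e+01 1.07270169e+02] [0.51130152 0.92699081 0.89521301] [-3.95709697  4.2812493   1.44976356] [ -3.72646138 -41.82705045 -19.76363897  -0.75147042  -0.75450204
   1.1267551 ] 15.638723018955057 [-1.79983563e+02  1.51997417e-01  1.69374594e+01]
```

The key met its stop: the torque jumped to 0.9 N m and the blade twisted in the pads. I'll open without turning back, rise and look.

>>> arm_command(
  rows=[
    {"delta_pos":[0,0,0],"roll":0,"jaw":100},
    {"delta_pos":[0,0,0],"roll":0,"jaw":100},
    {"delta_pos":[0,0,0],"roll":0,"jaw":100},
    {"delta_pos":[0,0,0],"roll":0,"jaw":100},
    {"delta_pos":[0,0,0],"roll":0,"jaw":100},
    {"delta_pos":[0,0,0],"roll":0,"jaw":100},
    {"delta_pos":[0,0,0],"roll":0,"jaw":100},
    {"delta_pos":[0,0,-30],"roll":0,"jaw":100},
    {"delta_pos":[0,0,-70],"roll":0,"jaw":100},
    {"delta_pos":[0,0,-110],"roll":0,"jaw":100},
    {"delta_pos":[0,0,-110],"roll":0,"jaw":100},
  ],
)

```text
time_s: 5.98
ee_pos: [466.2, 330.5, 192.2]
ee_rot: [-179.7, -0.9, 16.8]
force: [0.7, 0.9, 0.7]
gripper_width: 85.7
gripper_force: 0.0
```

Run:
```python
from h import *
s,f,W=wrist(); I=f['img'];z=W[...,2]
print(s['ee_pos'],s['ee_rot'],s['gripper_width'])
d=np.hypot(W[...,0]-461,W[...,1]-328); g=I.max(2)
H=cv2.cvtColor(I,cv2.COLOR_BGR2HSV)
p=W[(d<35)&(z>96)&(z<108)&(g<90)];print(len(p),cv2.minAreaRect(p[:,:2].astype(np.float32)))
m=(d<60)&(abs(z-57)<6)&(H[...,0]>45)&(H[...,0]<80)&(H[...,1]>90);q=W[m];c=np.median(q,0);print('green',len(q),c,np.degrees(np.arctan2(c[1]-329,c[0]-461.5)))
cv2.imwrite('pics/w2.png',cv2.resize(I,(800,600)))
```

```text
[466.15809282 330.49481863 192.22572704] [-179.72778374   -0.8801959    16.83662696] 85.71816197581633
436 ((462.83660888671875, 330.1484375), (39.12230682373047, 12.000015258789062), 24.439456939697266)
green 52 [495.85626068 345.37521449  57.89539011] 25.483855905547635
```

View pics/w2.png

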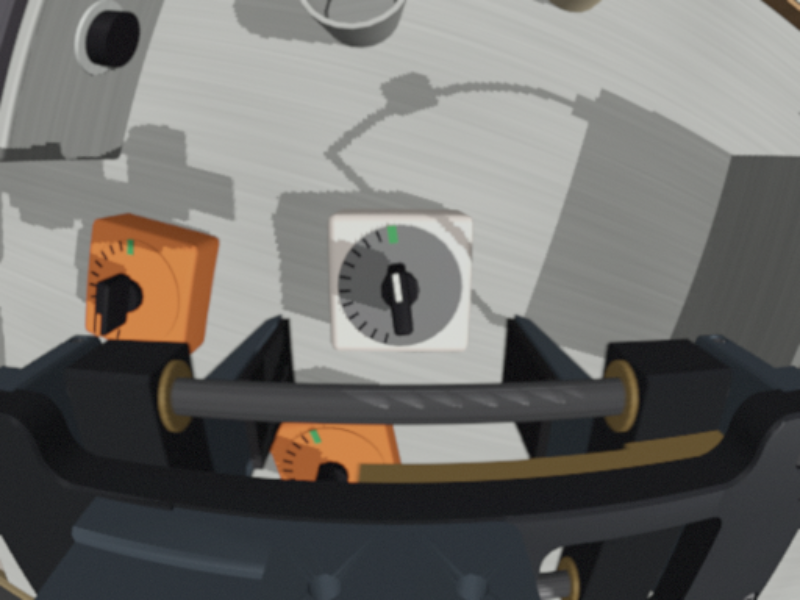

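The white line points at the green mark (blade 24.4°, mark about 25°), so the key is fully wound. Next I'll rise over the arc (325 high) and turn to face the lid handle.

>>> arm_command(
  rows=[
    {"delta_pos":[0,0,-40],"roll":-1.2,"jaw":100},
    {"delta_pos":[0,0,-80],"roll":-2.4,"jaw":100},
    {"delta_pos":[0,0,-120],"roll":-3.6,"jaw":100},
    {"delta_pos":[0,0,-160],"roll":-4.8,"jaw":100},
    {"delta_pos":[0,0,-190],"roll":-6.0,"jaw":100},
    {"delta_pos":[0,0,-200],"roll":-7.2,"jaw":100},
    {"delta_pos":[0,0,-200],"roll":-8.4,"jaw":100},
    {"delta_pos":[0,0,-200],"roll":-9.6,"jaw":100},
    {"delta_pos":[0,0,-200],"roll":-10.8,"jaw":100},
    {"delta_pos":[0,0,-200],"roll":-12,"jaw":100},
    {"delta_pos":[0,0,-200],"roll":-13.2,"jaw":100},
    {"delta_pos":[0,0,-200],"roll":-14.4,"jaw":100},
    {"delta_pos":[0,0,-200],"roll":-14.6,"jaw":100},
    {"delta_pos":[0,0,-200],"roll":-14.6,"jaw":100},
  ],
)

```text
time_s: 7.2
ee_pos: [462.0, 327.7, 382.8]
ee_rot: [-179.9, 0.1, 89.7]
force: [1.0, 0.4, 1.0]
gripper_width: 91.2
gripper_force: 0.0
```

Run:
```python
from h import *
d=np.load('f0.npz')
for k in 'ts':
    I=d[k+'i'];W=d[k+'a'];H=cv2.cvtColor(I,cv2.COLOR_BGR2HSV)
    m=((H[...,0]<8)|(H[...,0]>172))&(H[...,1]>120)&(W[...,2]>200)&(W[...,2]<320)&(abs(W[...,1]-85)<25)&(abs(W[...,0]-560)<120)
    p=W[m];a=np.arctan2(p[:,2]-156,p[:,0]-443);r=np.hypot(p[:,2]-156,p[:,0]-443)
    print(k,len(p),np.percentile(a,[0,5,50,95,100]),np.percentile(r,[0,50,100]))
```

```text
t 28 [0.63704097 0.64602588 0.72946267 0.7524263  0.75654295] [189.960977   204.37933282 210.78863722]
s 40 [0.58366222 0.59750388 0.66676331 0.73536605 0.75848361] [185.31801023 197.22938298 208.38290025]
```

>>> arm_command(
  rows=[
    {"delta_pos":[-35,12,0],"roll":0,"jaw":100},
    {"delta_pos":[-70,25,0],"roll":0,"jaw":100},
    {"delta_pos":[-105,37,0],"roll":0,"jaw":90},
    {"delta_pos":[-140,50,0],"roll":0,"jaw":80},
    {"delta_pos":[-175,62,0],"roll":0,"jaw":70},
    {"delta_pos":[-210,74,0],"roll":0,"jaw":60},
    {"delta_pos":[-245,86,0],"roll":0,"jaw":60},
    {"delta_pos":[-280,99,0],"roll":0,"jaw":60},
    {"delta_pos":[-315,111,0],"roll":0,"jaw":60},
    {"delta_pos":[-350,123,0],"roll":0,"jaw":60},
    {"delta_pos":[-385,136,0],"roll":0,"jaw":60},
    {"delta_pos":[-385,136,30],"roll":0,"jaw":60},
    {"delta_pos":[-385,136,65],"roll":0,"jaw":60},
    {"delta_pos":[-385,136,100],"roll":0,"jaw":60},
    {"delta_pos":[-385,136,110],"roll":0,"jaw":60},
    {"delta_pos":[-385,136,110],"roll":0,"jaw":60},
    {"delta_pos":[-385,136,110],"roll":0,"jaw":60},
  ],
)

```text
time_s: 8.62
ee_pos: [597.6, -57.4, 274.8]
ee_rot: [180.0, -0.0, 89.8]
force: [0.1, 0.0, 0.4]
gripper_width: 54.6
gripper_force: 0.0
```

Run:
```python
from h import *
s,f,W=wrist(); I=f['img'];z=W[...,2]
print(s['ee_pos'],s['ee_rot'],s['gripper_width'])
g=I.max(2)
p=W[(abs(W[...,0]-598)<25)&(abs(W[...,1]+56)<70)&(z>195)&(z<215)&(g<90)]
print(len(p),cv2.minAreaRect(p[:,:2].astype(np.float32)),np.percentile(p[:,2],[5,50,95]))
cv2.imwrite('pics/w3.png',cv2.resize(I,(800,600)))
```

```text
[597.59987223 -57.42172527 274.78839586] [ 1.79952465e+02 -1.37421143e-03  8.98011741e+01] 54.61329926684434
1793 ((601.4127197265625, -50.60662078857422), (105.97123718261719, 12.656188011169434), 89.6476058959961) [203.18247646 204.94036129 206.20330245]
```

View pics/w3.png

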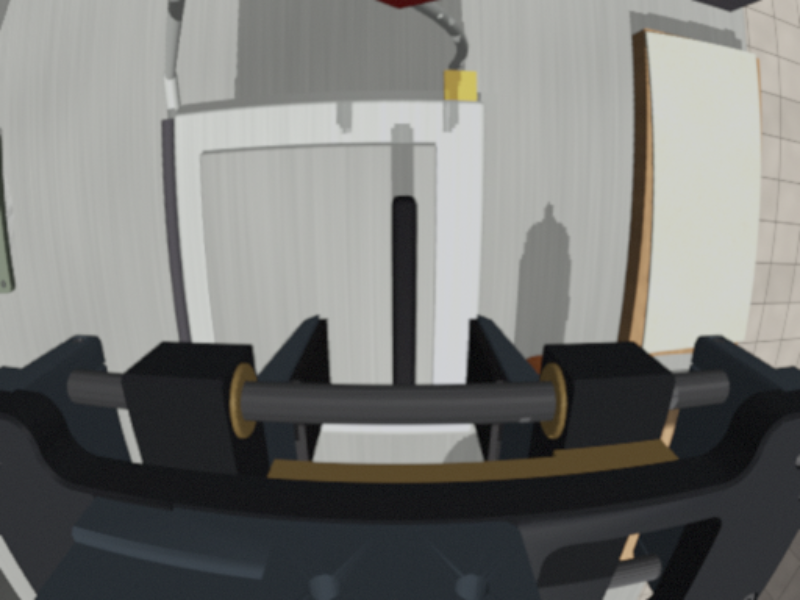

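The handle (402,290) is centred between the pads (316 and 485). The yellow pointer is at (460,85) and nothing is under the fingers. Descend and grip.

>>> arm_command(
  rows=[
    {"delta_pos":[0,1,30],"roll":0,"jaw":60},
    {"delta_pos":[0,1,60],"roll":0,"jaw":60},
    {"delta_pos":[0,1,80],"roll":0,"jaw":60},
    {"delta_pos":[0,1,95],"roll":0,"jaw":40},
    {"delta_pos":[0,1,95],"roll":0,"jaw":0},
    {"delta_pos":[0,1,95],"roll":0,"jaw":0},
    {"delta_pos":[0,1,95],"roll":0,"jaw":0},
    {"delta_pos":[0,1,95],"roll":0,"jaw":0},
    {"delta_pos":[0,1,95],"roll":0,"jaw":0},
    {"delta_pos":[0,1,95],"roll":0,"jaw":0},
    {"delta_pos":[0,1,95],"roll":0,"jaw":0},
    {"delta_pos":[0,1,95],"roll":0,"jaw":0},
    {"delta_pos":[0,1,95],"roll":0,"jaw":0},
    {"delta_pos":[0,1,95],"roll":0,"jaw":0},
  ],
  squeeze=20,
)

```text
time_s: 9.83
ee_pos: [600.8, -57.6, 180.7]
ee_rot: [179.6, 0.0, 89.8]
force: [4.8, 0.0, 1.4]
gripper_width: 13.8
gripper_force: 20.0
```

>>> arm_command(
  rows=[
    {"delta_pos":[0,-1,-8],"roll":0,"jaw":0},
    {"delta_pos":[0,-3.5,-15],"roll":0,"jaw":0},
    {"delta_pos":[0,-6.5,-23],"roll":0,"jaw":0},
    {"delta_pos":[0,-9.5,-30],"roll":0,"jaw":0},
    {"delta_pos":[0,-13,-37],"roll":0,"jaw":0},
    {"delta_pos":[0,-17,-44],"roll":0,"jaw":0},
    {"delta_pos":[0,-21.5,-51],"roll":0,"jaw":0},
    {"delta_pos":[0,-26,-57],"roll":0,"jaw":0},
    {"delta_pos":[0,-26,-57],"roll":0,"jaw":0},
    {"delta_pos":[0,-26,-57],"roll":0,"jaw":0},
  ],
)

```text
time_s: 10.67
ee_pos: [575.9, -57.5, 238.1]
ee_rot: [179.3, 0.0, 89.8]
force: [8.1, 0.8, -2.2]
gripper_width: 20.4
gripper_force: 20.0
```

```bash
cat >> h.py <<'E'
def lidmeas(save=None):
    f=grab('side');W=pts(f);I=f['img'];H=cv2.cvtColor(I,cv2.COLOR_BGR2HSV);x,y,z=W[...,0],W[...,1],W[...,2]
    near=(x>445)&(x<680)&(z>150)&(z<340)
    for n,m in (('clip',((H[...,0]<8)|(H[...,0]>172))&(H[...,1]>120)&(abs(y-85)<25)&(z>200)),('pointer',(H[...,0]>20)&(H[...,0]<33)&(H[...,1]>120)&(y>45)&(y<110))):
        p=W[m&near]
        if len(p)<1: print(n,'none');continue
        a=np.arctan2(p[:,2]-156,p[:,0]-444);print(n,len(p),np.round(np.median(p,0),1),'ang',np.round(np.percentile(a,[0,5,50,95,100]),3))
    m=(y>-165)&(y<-120)&(x>450)&(x<640)&(z>150)&(H[...,1]<60)&(H[...,2]>100);p=W[m&near]
    if len(p)>20: 
        c=p-np.median(p,0); c=c[np.abs(c[:,2])<80]; n=np.linalg.svd(c,full_matrices=False)[2][2];print('lid plane',len(p),n,'ang',np.arctan2(-n[0]*np.sign(n[2]),abs(n[2])))
    if save: cv2.imwrite(save,cv2.resize(I[110:290,180:370],(633,600),interpolation=cv2.INTER_CUBIC))
    s=env.state();print(s['ee_pos'],s['force'],s['gripper_width'],s['gripper_force'],s['time_s'])
E
python3 -c "
from h import *
lidmeas('pics/s1.png')"
```

```text
clip none
pointer 7 [615.6  71.8 225.7] ang [0.356 0.36  0.378 0.41  0.411]
lid plane 485 [ 0.35916543  0.1796388  -0.91582209] ang 0.37374528621920045
[576.04117402 -57.52750539 237.96834903] [ 7.6750853   0.56087647 -2.06733599] 20.293591811909998 20.000130906701088 10.7167
```

View pics/s1.png

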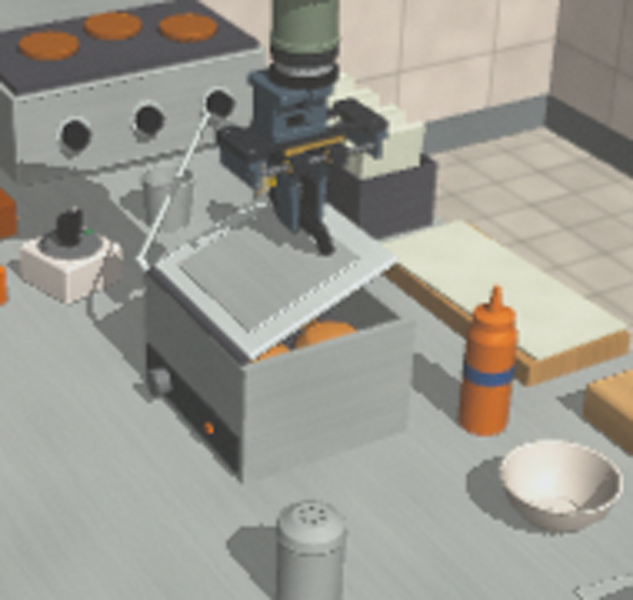

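The lid is open at about 0.38 rad and held. The gripper hides the clip at crop (270,130) in this view. The clip was measured at about 0.67 rad, so lift further and use the top view.

>>> arm_command(
  rows=[
    {"delta_pos":[0,-4.5,-6],"roll":0,"jaw":0},
    {"delta_pos":[0,-10,-12],"roll":0,"jaw":0},
    {"delta_pos":[0,-15,-17],"roll":0,"jaw":0},
    {"delta_pos":[0,-20,-22],"roll":0,"jaw":0},
    {"delta_pos":[0,-25,-26],"roll":0,"jaw":0},
    {"delta_pos":[0,-25,-26],"roll":0,"jaw":0},
    {"delta_pos":[0,-25,-26],"roll":0,"jaw":0},
  ],
)

```text
time_s: 11.3
ee_pos: [553.1, -57.5, 266.0]
ee_rot: [178.9, 0.0, 89.8]
force: [11.4, 0.2, 2.7]
gripper_width: 23.2
gripper_force: 20.0
```

Run:
```python
from h import *
lidmeas()
f=grab('top');W=pts(f);I=f['img'];H=cv2.cvtColor(I,cv2.COLOR_BGR2HSV);x,y,z=W[...,0],W[...,1],W[...,2]
for n,m in (('clip',((H[...,0]<8)|(H[...,0]>172))&(H[...,1]>120)),('ptr',(H[...,0]>20)&(H[...,0]<33)&(H[...,1]>110))):
    p=W[m&(abs(y-80)<30)&(x>445)&(x<680)&(z>150)&(z<340)]
    if len(p):
        a=np.arctan2(p[:,2]-156,p[:,0]-444);print(n,len(p),np.round(np.median(p,0),1),p.min(0),p.max(0),np.percentile(a,[0,50,100]))
cv2.imwrite('pics/t2.png',cv2.resize(I[130:250,180:340],(800,600),interpolation=cv2.INTER_CUBIC))
```

```text
clip 1 [583.9  82.3 276.5] ang [0.711 0.711 0.711 0.711 0.711]
pointer none
lid plane 518 [-0.52208411 -0.33442793  0.78459297] ang 0.5871392567488848
[553.22389625 -57.46869614 265.86661731] [10.82254128  0.1044012   3.37132363] 23.57781300899884 20.001138746738434 11.35
clip 28 [594.3  88.4 290.6] [582.4816742   81.73100334 277.81415016] [612.18074191  92.47011766 298.35021312] [0.62685248 0.73104509 0.75781722]
ptr 26 [601.9  69.6 264.4] [594.60736433  59.86386852 258.18234099] [608.93756872  76.94832359 271.79092566] [0.58042835 0.60627469 0.62949537]
```

View pics/t2.png

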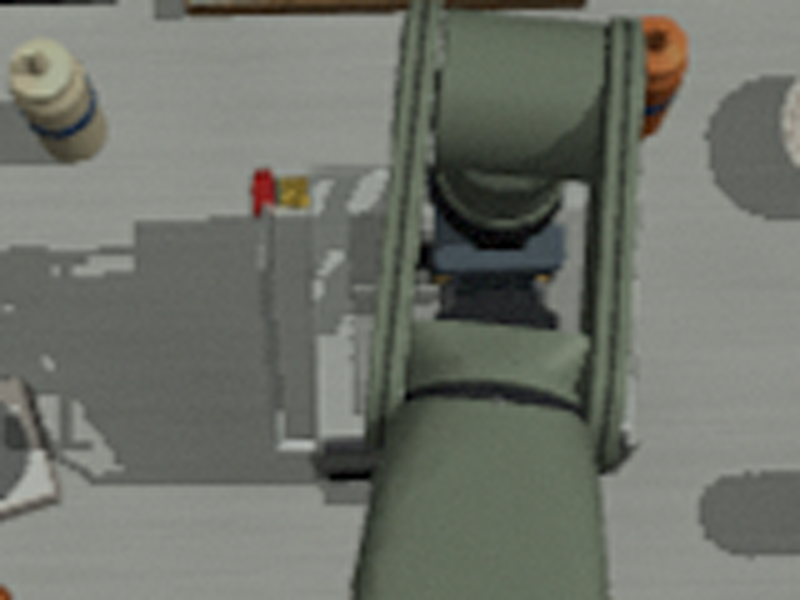

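The top crop shows the red clip at (263,190) and the yellow pointer at (293,192), not hiding each other. The lid is at about 0.59 and the clip at about 0.675. Small final lift.

>>> arm_command(
  rows=[
    {"delta_pos":[0,-3,-3],"roll":0,"jaw":0},
    {"delta_pos":[0,-6.5,-6],"roll":0,"jaw":0},
    {"delta_pos":[0,-11,-9.5],"roll":0,"jaw":0},
    {"delta_pos":[0,-11,-9.5],"roll":0,"jaw":0},
    {"delta_pos":[0,-11,-9.5],"roll":0,"jaw":0},
    {"delta_pos":[0,-11,-9.5],"roll":0,"jaw":0},
  ],
)

```text
time_s: 11.9
ee_pos: [542.6, -57.5, 275.7]
ee_rot: [178.9, 0.0, 89.8]
force: [10.9, 1.2, 5.9]
gripper_width: 24.4
gripper_force: 20.0
```

Run:
```python
from h import *
lidmeas()
f=grab('top');W=pts(f);I=f['img'];H=cv2.cvtColor(I,cv2.COLOR_BGR2HSV);x,y,z=W[...,0],W[...,1],W[...,2]
for n,m in (('clip',((H[...,0]<8)|(H[...,0]>172))&(H[...,1]>120)),('ptr',(H[...,0]>20)&(H[...,0]<33)&(H[...,1]>110))):
    p=W[m&(abs(y-80)<30)&(x>445)&(x<680)&(z>150)&(z<340)]
    if len(p):
        a=np.arctan2(p[:,2]-156,p[:,0]-444);print(n,len(p),np.round(np.median(p,0),1),np.percentile(a,[0,50,100]))
s,f,W=wrist();I=f['img'];H=cv2.cvtColor(I,cv2.COLOR_BGR2HSV);x,y,z=W[...,0],W[...,1],W[...,2]
for n,m in (('clip',((H[...,0]<8)|(H[...,0]>172))&(H[...,1]>120)),('ptr',(H[...,0]>20)&(H[...,0]<33)&(H[...,1]>110))):
    p=W[m&(abs(y-80)<35)&(x>445)&(x<680)&(z>150)&(z<340)]
    if len(p):
        a=np.arctan2(p[:,2]-156,p[:,0]-444);r=np.hypot(p[:,2]-156,p[:,0]-444);print('wrist',n,len(p),np.round(np.median(p,0),1),np.percentile(a,[1,50,99]),np.percentile(r,[1,50,99]))
cv2.imwrite('pics/w4.png',cv2.resize(I,(800,600)))
```

```text
clip none
pointer none
lid plane 508 [ 0.62268941  0.14332342 -0.76923097] ang 0.6805044371746781
[542.56959715 -57.46048653 275.68624061] [10.15877792  0.23014794  5.37802416] 24.132054254249415 20.001657083630562 11.95
clip 27 [594.2  88.3 290.7] [0.630974   0.73250533 0.75350638]
ptr 27 [590.9  69.1 277.9] [0.66547723 0.69083396 0.70481417]
wrist clip 297 [600.9  83.3 276.7] [0.60400849 0.65659704 0.7040896 ] [185.77254463 198.99129848 208.72124488]
wrist ptr 962 [593.8  69.6 277.3] [0.66040428 0.68119875 0.68997511] [181.89990674 192.61997796 201.74310139]
```

View pics/w4.png

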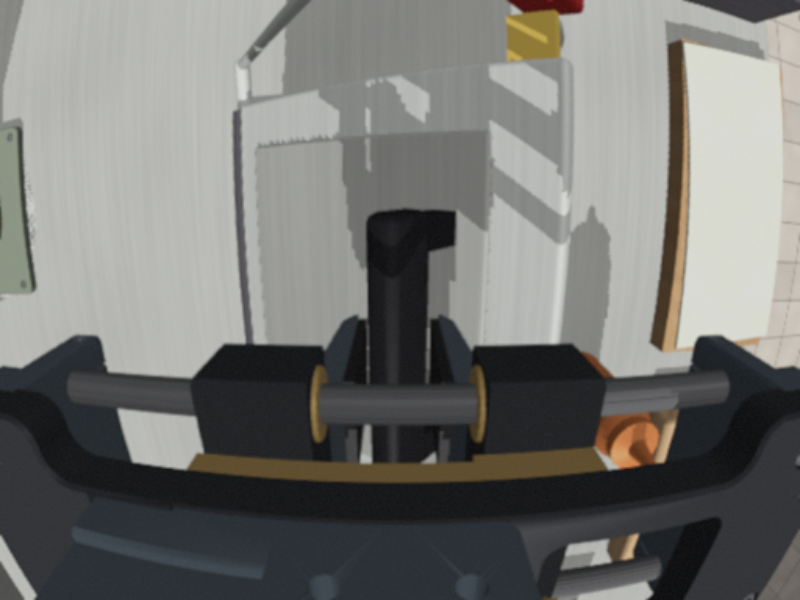

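The pointer reads about 0.67 rad in the top and wrist views. The clip reads about 0.675, its lower edge at 0.604 and its upper at 0.755. They are level, and the grip is steady at 20 N. Handing in.

```bash
python3 -c "
from h import *
print(env.job_done())"
```

```text
the job is handed in; nothing more can be done
None
```

I wound the white timer's key to its hard stop. I then lifted the lid until its pointer was level with the red clip (about 0.67 rad against 0.675 for the clip), and handed the job in with the fingers still holding it.

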